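# Sort the dissection things and hold the sample tube on the touch mixer

## Robot

A 6-joint arm with a two-finger parallel gripper is mounted at the origin on the work surface. World frame = base frame: x ahead of the robot, y to its left, z up, the work surface at z = 0. Lengths are in m, angles in rad, forces in N, time in s.
With the tool pointing down it reaches from about 0.275 to 0.825 m from the base axis. Payload 4.9 kg.
Tool frame: the origin (TCP) lies on the centre line of the jaws, within the pads' length; the fingertips stand 14 mm ahead of it and the grasp point (between the pads) lies 5 mm behind it; z points along the fingers, y is the line along which they close (so a half turn about z gives the same grasp; the last joint's range is limited). The gripper opens to 85 mm and grips with 20 to 120 N. Pads are 22 mm wide; open, the fingers measure 114 mm over their backs; the gripper's body (76 mm by 85 mm) begins 54 mm behind the grasp point. The pads swing forward as they close: fully open they stand 13 mm farther back than shut.
Start: joints at [1.1, 0.326, -0.193, 1.052, 0, 1.437], TCP at [0.182, 0.519, 0.245] pointing down, gripper open.
Joint ranges: [-2.65, 2.65], [-0.97, 1.79], [-1.3, 1.35], [-1.93, 2.1], [-1.47, 1.37], [-3.14, 3.14]. Speed limits (rad/s): [2.57, 2.57, 3.14, 3.14, 3.14, 3.14].

## Interface

Orientations are given as [roll, pitch, yaw] about the fixed x, y, z axes, in that order (R = Rz(yaw) Ry(pitch) Rx(roll)).
In Python, from rig import robot, viewer, workorder gives the robot as it stands.
- The arm moves only by the shell command python3 -m handwheel 'ROWS'. ROWS is JSON, a list of rows, each an object with "jaw": the finger opening in mm, from 0 to 85.4; "delta_pos": the shift along the tool's x, y, z in mm, a list of three; "turn": the turn about the tool's z in degrees. A call has 1 to 12 rows; each row shifts and turns the commanded pose from where the row before left it, along the tool's axes as they then stand; what a row does not reach is not made up. A row lasts 1/10 s, in which the tool goes at most 50 mm and 8.59 degrees, less where a joint would pass 70% of its speed; a pose out of reach is approached as far as the arm can. A call with a gripper value outside its range is refused whole. The fingers move at their own pace and stop on an object; the grip force is fixed at half the most. Time passes only in rows, so rows that do not move let the fingers close. It gives the time, the measured TCP pose, the force, the opening and the grip force at its end, in the units of the state.
- robot.get_state(): the state, without advancing time (a new reading comes with each control period).
- viewer.get_image(name): name is "scene" or "top" or "wrist"; returns (picture, depth): 400x640x3 uint8, blue, green, red; 400x640 float32, m along the optical axis (not along the pixel's ray), 0 where there is no reading.
- viewer.get_calibration(name): a dict with "camera_matrix" (3x3 intrinsics, pixels), "extrinsics" (4x4, takes a point from camera to world coordinates). Camera axes: x right, y up, looking along -z (the intrinsics and any distortion apply to the point x, -y, -z); pixel columns grow to the right and rows downward; lengths in m; the calibration is good to about 2 mm. A picture is of the moment at which its call begins: read the wrist's pose just before it. get_calibration takes no time and is no camera call; for the wrist camera it gives the pose at the moment of the call.
- workorder.finish_job(): hands the job in; it is judged then, once.
The state is a dict: "clock": time; "qpos": joint angles; "joint_velocities": joint speeds; "joint_efforts": joint torques, N m; "eef_pos": TCP position; "ee_rot": TCP orientation; "contact_force": force on the tool from outside, world axes, zero at the start; "moment": the same for the moment, N m; "gripper_width": finger opening in m; "grip_force": force on a finger pad.
Only numpy, scipy, OpenCV 4.12 (cv2) and the standard library are available. Lean on these libraries where they do the work, as an engineer would, in place of code of your own. Each camera call takes 0.05 s, during which the arm holds its last target. There are 200 camera calls.

## Task

Sort what is left from the dissection: stand the small vial upright in the deep square box and lay the forceps flat in the shallow long tray. Then take the one long tube out of the rack and, with the tube upright, press its pointed foot into the cup of the mixer until the sprung cup is pushed down about half of its 12 mm travel, and finish while still gripping the tube and holding the cup down there, neither let up nor pushed to its stop. Touch the cup and the mixer with nothing but the tube, and leave everything else where it stands.

Things in the scene. Friction and masses are not known exactly. Their poses are not given: they have to be found in the camera images.
- vial_mid (a point): centre of the small capped glass vial: 28 mm diameter (cap 26 mm, from 50 mm up), 62 mm tall, flat foot, standing on the work surface at the start. The point is half-way up, 31 mm above its foot; z is its long axis. About 35 g.
- forceps_mid (a point): centre of the steel forceps, lying flat (closed, rigid): 124 mm long, 9 mm high, 14 mm wide across the straight middle 44 mm, narrowing to both ends. The point is half-way along and half-way up (4.5 mm above what it lies on); x runs lengthwise from the joined end to the pointed end, z up. About 30 g.
- forceps_tip (a point): pointed end of the forceps, 62 mm along +x from its centre
- forceps_head (a point): joined end of the forceps, 62 mm along -x from its centre
- vial_box: deep square open plastic box, fixed: outside 110 x 110 x 40 mm, walls and floor 4 mm thick, top open. Origin at the centre of its underside, on the work surface; z up, x and y along its sides.
- instrument_tray: shallow long open steel tray, fixed: outside 180 (x) x 90 (y) x 22 mm high, walls and floor 3 mm thick. Origin at the centre of its underside, on the work surface; x along its long side, z up.
- rack: white plastic tube rack, fixed: block 62 (x) x 210 (y) x 60 mm high with three round holes in a row along its y, 70 mm apart (at y = -70, 0 and 70 mm), 32 mm wide and 50 mm deep. Origin at the centre of its underside, on the work surface; z up. It holds the long tube and two short ones, in any order.
- tube_mid (a point): centre of the only long tube in the rack (top 30 mm above the others'): 115 mm long, body 29 mm diameter, cone-shaped foot (12 mm wide at its end, cone 15 mm high), cap 35 mm diameter, 22 mm high. The point is 57.5 mm above the foot end, 46.5 mm below the cap's middle; z is the long axis, to the cap. About 50 g. In the rack the foot rests 10 mm above the work surface.
- tube_foot (a point): end of the long tube's foot, 57.5 mm below its centre along its axis
- mixer: touch mixer, fixed grey machine: 150 (x) x 120 (y) mm, 93 mm high, with the sprung black rubber cup on top. Origin at the centre of its underside, on the work surface; z up; its front with the knob faces -x.
- cup_floor (a point): centre of the inner floor of the mixer's round cup (10 mm towards the mixer's +x from its middle), 116 mm above the work surface when the cup is up; it sinks with the cup. The mouth is 14 mm above this point. The cup is 54 mm wide outside at the rim; inside 44 mm at the rim, 34 mm at the floor.
- cup (a joint): how far the cup is pushed down, in m: 0 is up (at rest), 0.012 is at its stop. Moves straight down against a spring that pushes back with about 4 N at the start, 9 N half-way (0.006) and 14 N at the stop, and returns it when let go.
- short_a: short capped tube standing in the rack, 85 mm long, else like the long one; a bystander. Origin at its foot.
- short_b: another such short tube in the rack; a bystander. Origin at its foot.
- scissors: steel scissors lying on the work surface near the robot, 130 mm long, 7 mm high; a bystander. Origin at the pivot, on the underside.
- petri: pale round dish with lid, 92 mm diameter, 17 mm high; a bystander. Origin at its underside.
- flask: small conical glass flask, 68 mm diameter, 100 mm tall; a bystander. Origin at its underside.
- jar: capped jar, 64 mm diameter, 75 mm tall; a bystander. Origin at its underside.
Things that resemble listed ones, but are neither listed nor needed, are in the scene too. What is shaped like the vial_box but purple or yellow is not meant.

How it is judged:
On the way, in this order (a step that is already met when the one before it is completed fails the run):
1. the vial stands released in the box and the forceps lie released in the tray (x of vial_mid in the frame of vial_box between -0.051 and 0.051 m and y of vial_mid in the frame of vial_box between -0.051 and 0.051 m and z of vial_mid in the frame of vial_box between 0.025 and 0.045 m and angle between vial_mid's own z axis and vertical below 0.2 rad and x of forceps_mid in the frame of instrument_tray between -0.09 and 0.09 m and y of forceps_mid in the frame of instrument_tray between -0.045 and 0.045 m and z of forceps_mid in the frame of instrument_tray between 0 and 0.02 m and x of forceps_tip in the frame of instrument_tray between -0.09 and 0.09 m and y of forceps_tip in the frame of instrument_tray between -0.045 and 0.045 m and z of forceps_tip in the frame of instrument_tray between 0 and 0.02 m and x of forceps_head in the frame of instrument_tray between -0.09 and 0.09 m and y of forceps_head in the frame of instrument_tray between -0.045 and 0.045 m and z of forceps_head in the frame of instrument_tray between 0 and 0.02 m and contact force between the fingers and vial below 0.1 N and contact force between the fingers and forceps below 0.1 N), for 0.2 s.
2. the long tube is lifted clear of the rack (z of tube_foot in the frame of rack above 0.061 m), for 0.1 s.
At the end, for the whole second after the job is handed in: Cup held 3 to 9 mm down (over 3 N) by the gripped tube, upright within 0.2 rad, foot within 12 mm of the cup's middle and 8 mm of its floor, robot not against the mixer; vial upright (0.2 rad) on the box floor, forceps wholly inside the tray below its rim, both released (all of step 1 and value of joint cup between 0.003 and 0.009 m and contact force between tube and cup above 3 N and contact force between the fingers and tube above 1 N and contact force between each of the arm, the fingers and mixer below 0.5 N and horizontal distance between tube_foot and cup_floor below 0.012 m and z of tube_foot in the frame of cup_floor below 0.008 m and angle between tube_mid's own z axis and vertical below 0.2 rad); the arm keeps its last pose, push and grip.
It fails at once if a bystander was shifted by more than 30 mm (distance of any of short_a, short_b, scissors, petri, flask, jar from where it was at the start of the episode above 0.03 m).
It fails at once if the robot pressed on the mixer or its cup directly (contact force between any of the fingers, the arm and mixer above 3 N).
It also fails if it takes over 67 s, if anything falls off the work surface, if the arm or the gripper's body presses on something with over 40 N, if the wrist force passes 120 N, or if a joint passes its speed limit or range.

## Working session

There is one attempt and no reset: what is moved stays moved. The work goes in short steps, Python scripts to look and compute and a shell command to move; the robot and the scene stay as the last step left them, time stands still between calls to the robot, and variables do not carry over. Pictures are saved under pics/ and viewed, at most 11 in all, crops included, and the job is handed in when it is done.

```bash
ls; mkdir -p pics
python3 - <<'E'
from rig import robot, viewer
import cv2,numpy as np
s=robot.get_state();print({k:np.round(v,3).tolist() for k,v in s.items()})
for n in("scene","top"):
    im,d=viewer.get_image(n);cv2.imwrite(f"pics/{n}0.png",im);np.savez(f"{n}0.npz",im=im,d=d,**viewer.get_calibration(n))
    c=viewer.get_calibration(n);print(n,c,(d>0).mean())
E
```

```text
pics
{'clock': 0.0, 'qpos': [1.1, 0.327, -0.194, 1.052, -0.0, 1.437], 'joint_velocities': [-0.001, -0.002, 0.0, -0.0, 0.0, -0.0], 'joint_efforts': [-0.0, -44.34, 26.244, 0.016, -0.0, -0.0], 'eef_pos': [0.181, 0.519, 0.245], 'ee_rot': [-3.14, -0.0, 2.805], 'contact_force': [0.219, -0.954, 0.785], 'moment': [-0.004, -0.04, 0.046], 'grip_force': 0.0, 'gripper_width': 0.085}
scene {'camera_matrix': array([[428.04621387,   0.        , 325.28483224],
       [  0.        , 428.04621387, 200.03245308],
       [  0.        ,   0.        ,   1.        ]]), 'extrinsics': array([[ 0.72910982, -0.42309959,  0.53794574,  1.19169298],
       [ 0.68417854,  0.43075213, -0.58851705, -0.86855319],
       [ 0.01728005,  0.79714449,  0.60354127,  0.83768919],
       [ 0.        ,  0.        ,  0.        ,  1.        ]])} 0.996109375
top {'camera_matrix': array([[369.52197162,   0.        , 327.36061863],
       [  0.        , 369.52197162, 203.31424843],
       [  0.        ,   0.        ,   1.        ]]), 'extrinsics': array([[ 0.02207615,  0.99559293, -0.09114477,  0.42472637],
       [-0.99969701,  0.02099012, -0.012857  , -0.1286234 ],
       [-0.0108872 ,  0.09140099,  0.99575465,  1.33529576],
       [ 0.        ,  0.        ,  0.        ,  1.        ]])} 0.99587109375
```

View pics/top0.png

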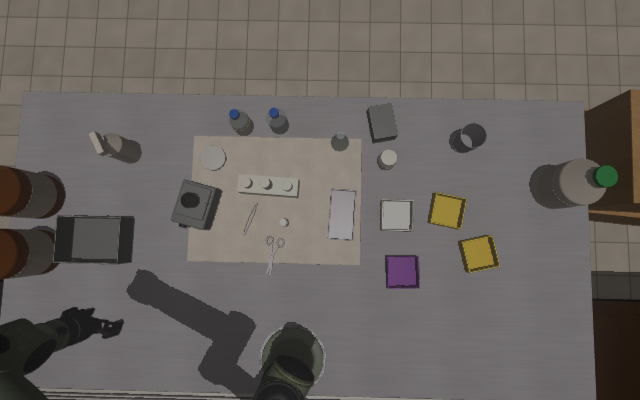

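View pics/scene0.png

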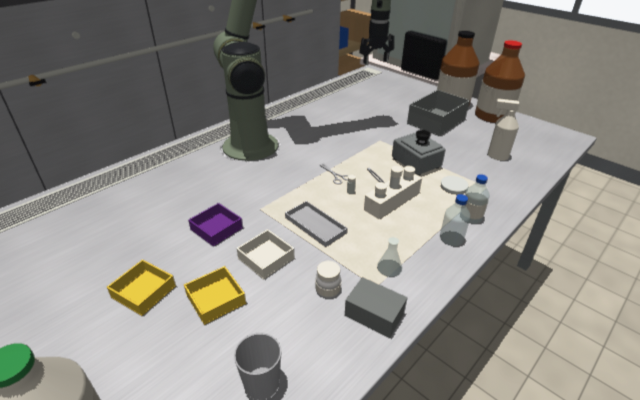

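The top view shows the vial at (284,222), forceps (250,218), scissors (274,250), tray (341,214), rack (268,186) with tubes at (247,183), (266,184) and (287,187), and the mixer (195,204) with its cup (190,201). The white box is at (396,215).

Lookalikes:
- **Vial:** the tube caps in the rack.
- **Box:** yellow (447,211) and (479,253), purple (402,271), grey bin (94,239). I choose the white one.
- **Forceps:** the scissors.
- **Long tube:** whichever of the three has the highest top.

```bash
cat > h.py <<'E'
import numpy as np,cv2
def load(f): z=np.load(f); return {k:z[k] for k in z.files}
def cloud(v):
    """world point of each pixel from depth"""
    K,T,d=v['camera_matrix'],v['extrinsics'],v['d']
    r,c=np.mgrid[:d.shape[0],:d.shape[1]]
    P=np.stack([(c-K[0,2])/K[0,0]*d,-(r-K[1,2])/K[1,1]*d,-d],-1)
    return P@T[:3,:3].T+T[:3,3]
def ray(v,uv,z):
    K,T=v['camera_matrix'],v['extrinsics']
    p=np.array([(uv[0]-K[0,2])/K[0,0],-(uv[1]-K[1,2])/K[1,1],-1.])@T[:3,:3].T
    return T[:3,3]+p*(z-T[2,3])/p[2]
def snap(n,f):
    from rig import viewer
    c=viewer.get_calibration(n); im,d=viewer.get_image(n)
    v=dict(im=im,d=d,**c); np.savez(f,**v); return v
def rect(P):
    """min-area rectangle of xy points (m): centre, sizes, angle of the long side (deg)"""
    (cx,cy),(w,h),a=cv2.minAreaRect((P[:,:2]*1000).astype(np.float32))
    return np.round([cx,cy,max(w,h),min(w,h),a if w>=h else a-90],1)
E
python3 - <<'E'
from h import *
for n in("top","scene"):
    v=load(n+"0.npz");P=cloud(v)
    print(n)
    X,Y,Z=P[...,0],P[...,1],P[...,2]
    if n=="top":
        B=dict(vial=(276,214,292,230),forceps=(240,202,259,236),tray=(325,186,358,242),rack=(232,170,302,200),mixer=(168,176,222,232),box=(376,194,416,236),t1=(240,176,253,190),t2=(259,177,273,191),t3=(280,179,295,195))
        for k,(a,b,c,d) in B.items():
            p=P[b:d,a:c].reshape(-1,3); z=p[:,2]; lo=dict(vial=.03,rack=.04,mixer=.06,box=.02,tray=.012,forceps=.004).get(k,.07)
            q=p[z>lo]; print(k,len(q),"ztop",np.round(np.percentile(z,[5,50,90,98]),3),"rect mm",rect(q) if len(q)>4 else "", "mean",np.round(q.mean(0),3))
        cv2.imwrite("pics/topcrop.png",cv2.resize(v['im'][165:280,165:425],None,fx=3,fy=3,interpolation=cv2.INTER_CUBIC))
    else:
        for k,(u,w) in dict(vial=(351,180),t=(396,168),t2=(381,186),t3=(409,170),mixcup=(423,134)).items(): print(k,np.round(P[w-2:w+4,u],3).tolist())
E
```

```text
top
vial 54 ztop [-0.003  0.002  0.061  0.066] rect mm [455.9 -40.1 186.1  25.   78.2] mean [0.471 0.032 0.106]
forceps 142 ztop [-0.004  0.001  0.006  0.011] rect mm [485.1  37.9 333.3 119.8  89.8] mean [0.486 0.164 0.025]
tray 141 ztop [-0.002  0.003  0.008  0.024] rect mm [ 507.7 -163.6  179.7   89.7   -2.8] mean [ 0.509 -0.164  0.049]
rack 1108 ztop [-0.002  0.055  0.094  0.126] rect mm [564.8  19.5 386.3 130.4  65.3] mean [0.597 0.093 0.083]
mixer 1594 ztop [-0.003  0.076  0.096  0.129] rect mm [474.7 140.7 547.3 160.5  77.1] mean [0.524 0.335 0.105]
box 216 ztop [-0.003  0.003  0.029  0.042] rect mm [ 499.2 -269.8  295.9  120.   -84.3] mean [ 0.509 -0.352  0.072]
t1 92 ztop [0.056 0.075 0.097 0.1  ] rect mm [512.8  30.3 362.1  31.8  56. ] mean [0.602 0.162 0.107]
t2 105 ztop [0.056 0.097 0.127 0.128] rect mm [601.1  97.6  33.2  32.5 -48.4] mean [0.6   0.096 0.12 ]
t3 89 ztop [0.056 0.062 0.096 0.1  ] rect mm [512.1 -38.8 248.4  33.9  38. ] mean [0.593 0.024 0.122]
scene
vial [[0.475, 0.036, 0.058], [0.482, 0.028, 0.061], [0.482, 0.029, 0.057], [0.479, 0.033, 0.05], [0.484, 0.027, 0.051], [0.48, 0.032, 0.043]]
t [[0.595, 0.104, 0.127], [0.597, 0.101, 0.126], [0.6, 0.099, 0.124], [0.601, 0.097, 0.122], [0.606, 0.09, 0.124], [0.608, 0.087, 0.123]]
t2 [[0.594, 0.034, 0.094], [0.597, 0.03, 0.094], [0.6, 0.027, 0.093], [0.606, 0.019, 0.096], [0.606, 0.019, 0.093], [0.611, 0.013, 0.094]]
t3 [[0.603, 0.172, 0.093], [1.192, -0.869, 0.838], [0.609, 0.162, 0.092], [0.614, 0.155, 0.094], [0.615, 0.155, 0.091], [0.614, 0.157, 0.085]]
mixcup [[0.526, 0.365, 0.12], [0.527, 0.364, 0.117], [0.529, 0.361, 0.115], [0.535, 0.353, 0.116], [0.538, 0.348, 0.115], [0.553, 0.32, 0.128]]
```

View pics/topcrop.png

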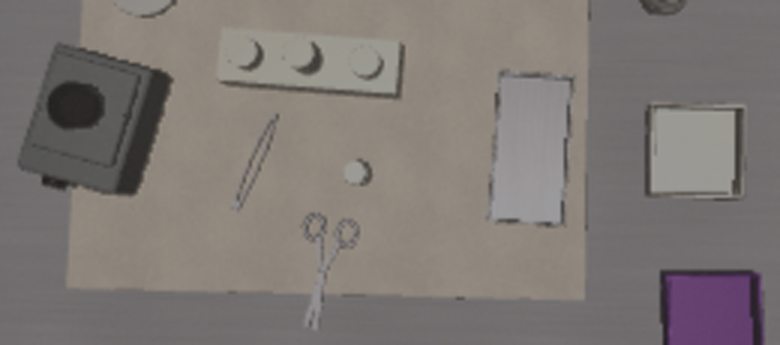

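The crop confirms the choices: a white open box at crop (695,150), the tray, the lone vial (357,172), the forceps (257,160), and the middle tube in the rack, which depth puts at 0.127 m. Next I refine these with bad depth removed.

```bash
cat >> h.py <<'E'
def go(target,yaw,jaw=None):
    """delta in tool axes mm (tool down) and turn deg to world TCP target"""
    from rig import robot
    s=robot.get_state();p=s['eef_pos'];from scipy.spatial.transform import Rotation as Ro
    R=Ro.from_euler('xyz',s['ee_rot']).as_matrix()
    a=s['ee_rot'][2]; t=(np.degrees(a-yaw)+90)%180-90
    print("clock",s['clock'],"eef",np.round(p,4),"yaw",round(float(a),3),"w",s['gripper_width'],"q6",np.round(s['qpos'][5],2),"-> delta mm",np.round(R.T@(np.array(target)-p)*1000,1),"turn deg",np.round(t,1))
E
python3 - <<'E'
from h import *
T=load("top0.npz");S=load("scene0.npz")
reg=dict(vial=(.44,.52,0,.06,.03,.075),tray=(.4,.62,-.23,-.1,.013,.03),rack=(.54,.65,-.02,.22,.05,.068),long=(.54,.65,.06,.13,.115,.14),mixer=(.44,.65,.24,.42,.08,.1),cup=(.44,.65,.24,.42,.11,.14),box=(.42,.6,-.45,-.25,.03,.05))
for k,(a,b,c,d,e,f) in reg.items():
    for n,v in(("top",T),("scene",S)):
        p=cloud(v)[v['d']>0]; q=p[(p[:,0]>a)&(p[:,0]<b)&(p[:,1]>c)&(p[:,1]<d)&(p[:,2]>e)&(p[:,2]<f)]
        print(k,n,len(q),rect(q),"z med/max",np.round(np.median(q[:,2]),3),np.round(np.percentile(q[:,2],98),3))
for u in((250.7,218.3),(257.3,203.7),(244,234.3)): print("forceps",ray(T,u,.005).round(3))
go([.47,.03,.2],2.8)
E
```

```text
vial top 52 [471.9  38.5  23.7  22.7   1.8] z med/max 0.061 0.067
vial scene 95 [476.   37.2  25.8  24.9 -13.6] z med/max 0.05 0.063
tray top 137 [ 507.7 -163.6  179.7   89.7   -2.8] z med/max 0.022 0.027
tray scene 335 [ 508.5 -164.5  184.8   94.5   -3.1] z med/max 0.018 0.023
rack top 793 [601.9  98.5 211.1  63.   86.6] z med/max 0.06 0.066
rack scene 622 [604.4  97.6 215.1  65.5  86.7] z med/max 0.058 0.066
long top 90 [601.1  97.5  32.7  31.9 -43.4] z med/max 0.125 0.129
long scene 78 [603.9  95.7  39.4  33.9 -70. ] z med/max 0.122 0.127
mixer top 1184 [526.9 346.2 148.9 119.3 -14. ] z med/max 0.09 0.097
mixer scene 537 [530.4 340.8 145.8 112.9 -14.8] z med/max 0.09 0.096
cup top 201 [538.1 344.9  50.7  50.1 -89.7] z med/max 0.12 0.133
cup scene 138 [539.7 345.1  53.6  50.8 -82.1] z med/max 0.121 0.129
box top 161 [ 508.4 -357.2  110.9  110.7   -1.3] z med/max 0.039 0.045
box scene 395 [ 5.108e+02 -3.592e+02  1.135e+02  1.122e+02  1.000e-01] z med/max 0.036 0.041
forceps [0.486 0.164 0.005]
forceps [0.54  0.142 0.005]
forceps [0.428 0.186 0.005]
clock 0.1 eef [0.1815 0.5186 0.2446] yaw 2.805 w 0.08506158825819685 q6 1.44 -> delta mm [-433.8 -365.8   45.1] turn deg 0.3
```

```bash
python3 -m handwheel '[{"jaw":60,"delta_pos":[-36,-30,0],"turn":0},{"jaw":60,"delta_pos":[-36,-30,0],"turn":0},{"jaw":60,"delta_pos":[-36,-30,0],"turn":0},{"jaw":60,"delta_pos":[-36,-30,0],"turn":0},{"jaw":60,"delta_pos":[-36,-30,0],"turn":0},{"jaw":60,"delta_pos":[-36,-30,0],"turn":0},{"jaw":60,"delta_pos":[-36,-30,0],"turn":0},{"jaw":60,"delta_pos":[-36,-30,0],"turn":0},{"jaw":60,"delta_pos":[-36,-30,0],"turn":0},{"jaw":60,"delta_pos":[-36,-30,0],"turn":0},{"jaw":60,"delta_pos":[-36,-30,0],"turn":0},{"jaw":60,"delta_pos":[0,0,0],"turn":0}]'
python3 - <<'E'
from h import *
v=snap("wrist","w1.npz"); cv2.imwrite("pics/w1.png",v['im'])
p=cloud(v)[v['d']>0]
q=p[(abs(p[:,0]-.474)<.04)&(abs(p[:,1]-.038)<.04)&(p[:,2]>.03)&(p[:,2]<.075)]
print(len(q),rect(q) if len(q)>5 else 0,np.percentile(q[:,2],[50,98]) if len(q) else 0)
go([.474,.038,.1],2.805)
E
```

```text
clock: 1.3
eef_pos: [0.4491, 0.0725, 0.2451]
ee_rot: [-3.141, 0.002, 2.797]
contact_force: [-0.5, 0.2, -0.0]
gripper_width: 0.0603
grip_force: 0.0
824 [4.73e+02 4.30e+01 2.64e+01 2.59e+01 4.00e-01] [0.06194063 0.06377318]
clock 1.35 eef [0.4474 0.0746 0.2449] yaw 2.799 w 0.0599149277394906 q6 0.34 -> delta mm [-37.4 -25.5 144.9] turn deg -0.3
```

View pics/w1.png

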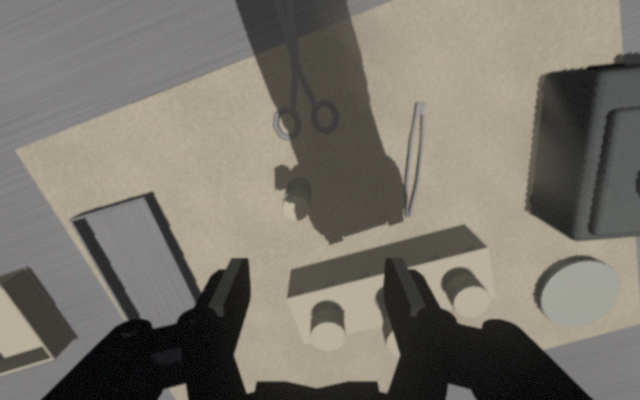

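The wrist view shows the vial at (295,208), the forceps at (412,160), the rack below them and the mixer on the right. I move to the vial, and also measure the forceps in this view.

```bash
python3 -m handwheel '[{"jaw":60,"delta_pos":[-19,-12,10],"turn":0},{"jaw":60,"delta_pos":[-18,-12,20],"turn":0},{"jaw":60,"delta_pos":[0,0,30],"turn":0},{"jaw":60,"delta_pos":[0,0,30],"turn":0},{"jaw":60,"delta_pos":[0,0,20],"turn":0},{"jaw":60,"delta_pos":[0,0,0],"turn":0}]'
python3 - <<'E'
from h import *
for f in("w1.npz","top0.npz"):
    v=load(f);P=cloud(v);g=cv2.cvtColor(v['im'],cv2.COLOR_BGR2HSV)
    m=(v['d']>0)&(abs(P[...,0]-.485)<.08)&(abs(P[...,1]-.164)<.04)&(P[...,2]<.02)&(P[...,2]>-.01)
    bg=np.median(g[m],0); 
    q=P[m&(g[...,1]<bg[1]-20)]
    print(f,bg,len(q),rect(q) if len(q)>4 else 0,np.percentile(q[:,2],[50,95]))
go([.473,.040,.031],2.805)
E
```

```text
clock: 1.95
eef_pos: [0.4702, 0.0433, 0.1327]
ee_rot: [-3.14, -0.006, 2.807]
contact_force: [-0.8, 0.3, 0.8]
gripper_width: 0.06
grip_force: 0.0
w1.npz [ 20.  41. 168.] 511 [484.4 169.2 121.8  16.4 -17.4] [0.00938525 0.01061762]
top0.npz [ 17.  32. 143.] 16 [485.7 167.7 120.3  11.3 -22.2] [0.00828702 0.01255064]
clock 1.95 eef [0.4702 0.0433 0.1327] yaw 2.807 w 0.06003772622643441 q6 0.27 -> delta mm [ -4.4  -2.1 101.6] turn deg 0.1
```

```bash
python3 -m handwheel '[{"jaw":60,"delta_pos":[-4,-2,30],"turn":0},{"jaw":60,"delta_pos":[0,0,30],"turn":0},{"jaw":60,"delta_pos":[0,0,25],"turn":0},{"jaw":60,"delta_pos":[0,0,16],"turn":0},{"jaw":25,"delta_pos":[0,0,0],"turn":0},{"jaw":20,"delta_pos":[0,0,0],"turn":0},{"jaw":15,"delta_pos":[0,0,0],"turn":0},{"jaw":15,"delta_pos":[0,0,0],"turn":0},{"jaw":15,"delta_pos":[0,0,0],"turn":0},{"jaw":15,"delta_pos":[0,0,0],"turn":0}]'
python3 -m handwheel '[{"jaw":15,"delta_pos":[0,0,-20],"turn":0},{"jaw":15,"delta_pos":[0,0,-30],"turn":0},{"jaw":15,"delta_pos":[0,0,-30],"turn":0},{"jaw":15,"delta_pos":[0,0,-10],"turn":0},{"jaw":15,"delta_pos":[0,0,0],"turn":0}]'
python3 -c "
from h import *
go([.509,-.358,.125],2.807)"
```

```text
clock: 2.95
eef_pos: [0.4778, 0.0389, 0.0357]
ee_rot: [3.14, 0.002, 2.805]
contact_force: [-0.3, 1.7, 7.7]
gripper_width: 0.0263
grip_force: 59.4
clock: 3.45
eef_pos: [0.4779, 0.0386, 0.1259]
ee_rot: [3.141, 0.004, 2.805]
contact_force: [0.2, 0.4, -0.4]
gripper_width: 0.0261
grip_force: 59.1
clock 3.45 eef [0.4779 0.0386 0.1259] yaw 2.805 w 0.02612224107701101 q6 0.26 -> delta mm [-160.4 -364.     1.1] turn deg -0.1
```

```bash
python3 -m handwheel '[{"jaw":15,"delta_pos":[-16,-36,0],"turn":0},{"jaw":15,"delta_pos":[-16,-36,0],"turn":0},{"jaw":15,"delta_pos":[-16,-36,0],"turn":0},{"jaw":15,"delta_pos":[-16,-36,0],"turn":0},{"jaw":15,"delta_pos":[-16,-36,0],"turn":0},{"jaw":15,"delta_pos":[-16,-36,0],"turn":0},{"jaw":15,"delta_pos":[-16,-36,0],"turn":0},{"jaw":15,"delta_pos":[-16,-36,0],"turn":0},{"jaw":15,"delta_pos":[-16,-36,0],"turn":0},{"jaw":15,"delta_pos":[-16,-36,0],"turn":0},{"jaw":15,"delta_pos":[0,-4,0],"turn":0},{"jaw":15,"delta_pos":[0,0,0],"turn":0}]'
python3 -c "
from h import *
go([.509,-.358,.042],2.807)
v=snap('top','top1.npz');P=cloud(v)
q=P[(v['d']>0)&(abs(P[...,0]-.509)<.1)&(abs(P[...,1]+.358)<.1)&(P[...,2]>.03)&(P[...,2]<.046)];print(rect(q))
w=snap('wrist','w2.npz');cv2.imwrite('pics/w2.png',w['im'])"
```

```text
clock: 4.65
eef_pos: [0.506, -0.3581, 0.1222]
ee_rot: [3.14, -0.003, 2.803]
contact_force: [0.3, 0.0, -0.8]
gripper_width: 0.0259
grip_force: 59.2
clock 4.65 eef [ 0.506  -0.3581  0.1222] yaw 2.803 w 0.025901605831265932 q6 -0.4 -> delta mm [-3.   1.  80.1] turn deg -0.2
[ 508.4 -340.6  110.5   77.1   -1.7]
```

View pics/w2.png

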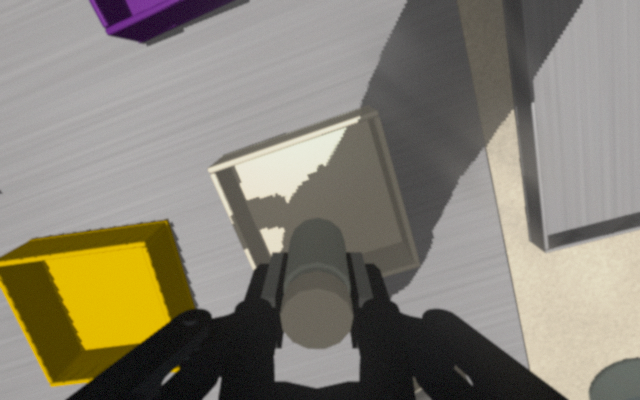

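The vial is held upright at (316,290), above the white box. I lower it until it touches, then release.

```bash
python3 -m handwheel '[{"jaw":15,"delta_pos":[-3,1,25],"turn":0},{"jaw":15,"delta_pos":[0,0,25],"turn":0},{"jaw":15,"delta_pos":[0,0,20],"turn":0},{"jaw":15,"delta_pos":[0,0,8],"turn":0},{"jaw":15,"delta_pos":[0,0,2],"turn":0},{"jaw":15,"delta_pos":[0,0,0],"turn":0}]'
```

```text
clock: 5.35
eef_pos: [0.5108, -0.3573, 0.0447]
ee_rot: [-3.142, 0.0, 2.806]
contact_force: [0.4, 0.1, -0.9]
gripper_width: 0.0265
grip_force: 59.2
```

```bash
python3 -m handwheel '[{"jaw":15,"delta_pos":[0,0,2],"turn":0},{"jaw":15,"delta_pos":[0,0,2],"turn":0},{"jaw":15,"delta_pos":[0,0,0],"turn":0},{"jaw":15,"delta_pos":[0,0,0],"turn":0}]'
```

```text
clock: 5.75
eef_pos: [0.5105, -0.3579, 0.0406]
ee_rot: [-3.141, 0.0, 2.805]
contact_force: [-0.2, -0.3, -1.4]
gripper_width: 0.0265
grip_force: 59.2
```

```bash
python3 -m handwheel '[{"jaw":15,"delta_pos":[0,0,1],"turn":0},{"jaw":15,"delta_pos":[0,0,1],"turn":0},{"jaw":15,"delta_pos":[0,0,0],"turn":0}]'
```

```text
clock: 6.05
eef_pos: [0.5107, -0.358, 0.0397]
ee_rot: [-3.141, 0.001, 2.805]
contact_force: [-2.0, 2.2, 9.3]
gripper_width: 0.026
grip_force: 60.3
```

Contact with the box floor (9 N). Release and rise.

```bash
python3 -m handwheel '[{"jaw":32,"delta_pos":[0,0,0],"turn":0},{"jaw":38,"delta_pos":[0,0,0],"turn":0},{"jaw":42,"delta_pos":[0,0,0],"turn":0},{"jaw":42,"delta_pos":[0,0,0],"turn":0},{"jaw":42,"delta_pos":[0,0,-15],"turn":0},{"jaw":42,"delta_pos":[0,0,-30],"turn":0},{"jaw":42,"delta_pos":[0,0,-40],"turn":0},{"jaw":42,"delta_pos":[0,0,-40],"turn":0},{"jaw":42,"delta_pos":[0,0,-20],"turn":0},{"jaw":42,"delta_pos":[0,0,0],"turn":0}]'
python3 -c "
from h import *
w=snap('wrist','w3.npz');P=cloud(w)
q=P[(w['d']>0)&(abs(P[...,0]-.509)<.04)&(abs(P[...,1]+.358)<.04)&(P[...,2]>.05)&(P[...,2]<.08)];print('vial',rect(q),np.median(q[:,2]))
q=P[(w['d']>0)&(abs(P[...,0]-.509)<.08)&(abs(P[...,1]+.358)<.07)&(P[...,2]>.034)&(P[...,2]<.045)];print('box',rect(q))
go([.485,.167,.12],2.81)"
```

```text
clock: 7.05
eef_pos: [0.5124, -0.3594, 0.1884]
ee_rot: [-3.139, 0.007, 2.805]
contact_force: [0.2, -0.2, 0.7]
gripper_width: 0.0421
grip_force: 0.0
vial [ 506.4 -355.7   26.1   26.    85.3] 0.06621836150784136
box [ 509.  -356.3  110.3  110.1   89.4]
clock 7.1 eef [ 0.5114 -0.3586  0.1858] yaw 2.805 w 0.0421079937623582 q6 -0.39 -> delta mm [198.9 487.5  64.2] turn deg -0.3
```

The vial stands in the box: its top is at 66 mm and it sits about 3 mm off centre. Now the forceps.

```bash
python3 -m handwheel '[{"jaw":35,"delta_pos":[16,40,0],"turn":0},{"jaw":35,"delta_pos":[16,40,0],"turn":0},{"jaw":35,"delta_pos":[16,40,0],"turn":0},{"jaw":35,"delta_pos":[16,40,0],"turn":0},{"jaw":35,"delta_pos":[16,40,0],"turn":0},{"jaw":35,"delta_pos":[16,40,0],"turn":0},{"jaw":35,"delta_pos":[16,40,0],"turn":0},{"jaw":35,"delta_pos":[16,40,0],"turn":0},{"jaw":35,"delta_pos":[16,40,0],"turn":0},{"jaw":35,"delta_pos":[16,40,0],"turn":0},{"jaw":35,"delta_pos":[16,40,0],"turn":0},{"jaw":35,"delta_pos":[16,40,10],"turn":0}]'
python3 -m handwheel '[{"jaw":35,"delta_pos":[4,4,30],"turn":0},{"jaw":35,"delta_pos":[0,0,20],"turn":0},{"jaw":35,"delta_pos":[0,0,0],"turn":0}]'
python3 - <<'E'
from h import *
v=snap("wrist","w4.npz");P=cloud(v);g=cv2.cvtColor(v['im'],cv2.COLOR_BGR2HSV)
cv2.imwrite('pics/w4.png',v['im'])
m=(v['d']>0)&(abs(P[...,0]-.485)<.08)&(abs(P[...,1]-.167)<.05)&(P[...,2]<.015)&(P[...,2]>.006)
n,l,s,c=cv2.connectedComponentsWithStats(m.astype(np.uint8));k=1+s[1:,4].argmax();q=P[l==k]
print(s[k],rect(q),np.percentile(q[:,2],[50,95]))
go([*rect(q)[:2]/1000,.017],np.pi+np.radians(rect(q)[4]))
E
```

```text
clock: 8.3
eef_pos: [0.4873, 0.1604, 0.173]
ee_rot: [-3.142, 0.0, 2.805]
contact_force: [1.3, 0.6, -0.8]
gripper_width: 0.0352
grip_force: 0.0
clock: 8.6
eef_pos: [0.4817, 0.1638, 0.1196]
ee_rot: [-3.138, -0.007, 2.806]
contact_force: [0.0, -0.0, -0.2]
gripper_width: 0.0353
grip_force: 0.0
[ 315  117   22  164 1273] [486.1 169.  125.1  14.  -21. ] [0.00937543 0.01044785]
clock 8.65 eef [0.4831 0.1636 0.1213] yaw 2.805 w 0.03467554854226736 q6 0.52 -> delta mm [ -1.5   6.4 104.3] turn deg 1.7
```

View pics/w4.png

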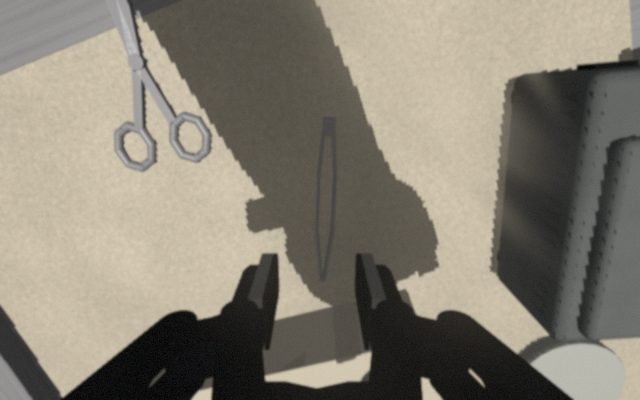

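The forceps lie at (325,197), between the fingers' lines, measuring 125 x 14 mm. I descend with the jaws at 24 mm.

```bash
python3 -m handwheel '[{"jaw":26,"delta_pos":[-1.5,5,30],"turn":1.7},{"jaw":26,"delta_pos":[0,0,30],"turn":0},{"jaw":26,"delta_pos":[0,0,25],"turn":0},{"jaw":26,"delta_pos":[0,0,12],"turn":0},{"jaw":26,"delta_pos":[0,0,2],"turn":0},{"jaw":26,"delta_pos":[0,0,0],"turn":0},{"jaw":26,"delta_pos":[0,0,0],"turn":0}]'
```

```text
clock: 9.35
eef_pos: [0.4897, 0.1681, 0.0256]
ee_rot: [3.14, 0.002, 2.775]
contact_force: [0.0, 0.2, 0.1]
gripper_width: 0.0259
grip_force: 0.0
```

```bash
python3 -m handwheel '[{"jaw":26,"delta_pos":[2,0,4],"turn":0},{"jaw":26,"delta_pos":[0,0,2],"turn":0},{"jaw":26,"delta_pos":[0,0,0],"turn":0},{"jaw":26,"delta_pos":[0,0,0],"turn":0}]'
```

```text
clock: 9.75
eef_pos: [0.4866, 0.1688, 0.0184]
ee_rot: [3.142, 0.0, 2.775]
contact_force: [0.4, 0.5, -1.0]
gripper_width: 0.0262
grip_force: 0.0
```

```bash
python3 -m handwheel '[{"jaw":16,"delta_pos":[0,0,1],"turn":0},{"jaw":8,"delta_pos":[0,0,0],"turn":0},{"jaw":5,"delta_pos":[0,0,0],"turn":0},{"jaw":5,"delta_pos":[0,0,0],"turn":0},{"jaw":5,"delta_pos":[0,0,0],"turn":0},{"jaw":5,"delta_pos":[0,0,0],"turn":0}]'
```

```text
clock: 10.35
eef_pos: [0.4867, 0.1688, 0.0175]
ee_rot: [3.141, 0.0, 2.775]
contact_force: [-1.3, 0.3, 5.2]
gripper_width: 0.0112
grip_force: 59.0
```

```bash
python3 -m handwheel '[{"jaw":5,"delta_pos":[0,0,-20],"turn":0},{"jaw":5,"delta_pos":[0,0,-30],"turn":0},{"jaw":5,"delta_pos":[0,0,-40],"turn":0},{"jaw":5,"delta_pos":[0,0,-15],"turn":0},{"jaw":5,"delta_pos":[0,0,0],"turn":-6},{"jaw":5,"delta_pos":[0,0,0],"turn":-6},{"jaw":5,"delta_pos":[0,0,0],"turn":-6},{"jaw":5,"delta_pos":[0,0,0],"turn":0}]'
python3 -c "
from h import *
go([.508,-.164,.115],3.09)"
```

```text
clock: 11.15
eef_pos: [0.4864, 0.1687, 0.1219]
ee_rot: [-3.141, -0.0, 3.089]
contact_force: [-0.3, -1.1, -0.6]
gripper_width: 0.0114
grip_force: 58.7
clock 11.15 eef [0.4864 0.1687 0.1219] yaw 3.089 w 0.01137202247647008 q6 0.24 -> delta mm [ -39.1 -331.1    7. ] turn deg -0.1
```

```bash
python3 -m handwheel '[{"jaw":5,"delta_pos":[0,-30,-20],"turn":0},{"jaw":5,"delta_pos":[-4,-34,0],"turn":0},{"jaw":5,"delta_pos":[-4,-34,0],"turn":0},{"jaw":5,"delta_pos":[-4,-34,0],"turn":0},{"jaw":5,"delta_pos":[-4,-34,0],"turn":0},{"jaw":5,"delta_pos":[-4,-34,0],"turn":0},{"jaw":5,"delta_pos":[-5,-34,0],"turn":0},{"jaw":5,"delta_pos":[-5,-34,0],"turn":0},{"jaw":5,"delta_pos":[-5,-34,0],"turn":0},{"jaw":5,"delta_pos":[-4,-29,0],"turn":0},{"jaw":5,"delta_pos":[0,0,0],"turn":0},{"jaw":5,"delta_pos":[0,0,0],"turn":0}]'
python3 - <<'E'
from h import *
v=snap("wrist","w5.npz");P=cloud(v);t=snap("top","top5.npz")
cv2.imwrite('pics/w5.png',v['im'])
m=(v['d']>0)&(abs(P[...,0]-.508)<.12)&(abs(P[...,1]+.164)<.06)&(P[...,2]<.027)&(P[...,2]>.017)
print(m.sum(),rect(P[m]))
go([.508,-.164,.025],3.09)
E
```

```text
clock: 12.35
eef_pos: [0.5078, -0.1642, 0.1418]
ee_rot: [3.141, -0.001, 3.086]
contact_force: [-0.3, 0.6, -0.4]
gripper_width: 0.0117
grip_force: 58.8
2954 [ 507.9 -161.9  179.    90.3   -2.9]
clock 12.45 eef [ 0.5077 -0.163   0.1419] yaw 3.089 w 0.011927411924890533 q6 -0.4 -> delta mm [ -0.5  -1.1 116.9] turn deg -0.1
```

View pics/w5.png

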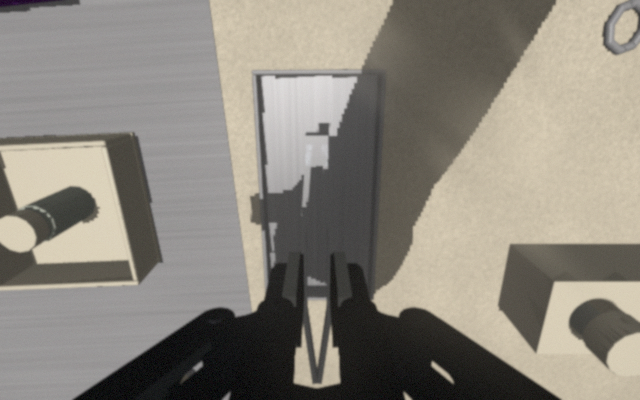

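Run:
```python
from h import *
v=load("w5.npz");P=cloud(v)
print(v['extrinsics'].round(3))
for r in range(120,400,20): print(r,[ (P[r,c]*1000).round(0).astype(int).tolist() for c in (310,318,326)])
t=load("top5.npz");Q=cloud(t);q=Q[(t['d']>0)&(abs(Q[...,1]+.164)<.03)&(abs(Q[...,0]-.508)<.1)&(Q[...,2]>.06)&(Q[...,2]<.16)]
print(len(q),rect(q) if len(q)>4 else 0)
```

```text
[[ 0.055 -0.945 -0.321  0.424]
 [ 0.998  0.052  0.017 -0.159]
 [ 0.    -0.322  0.947  0.271]
 [ 0.     0.     0.     1.   ]]
120 [[453, -165, 3], [453, -159, 4], [454, -153, 3]]
140 [[447, -163, 134], [447, -160, 133], [447, -156, 135]]
160 [[455, -163, 133], [455, -160, 134], [455, -157, 134]]
180 [[500, -168, 3], [500, -162, 3], [463, -157, 134]]
200 [[516, -169, 4], [517, -163, 4], [472, -158, 134]]
220 [[534, -170, 3], [533, -164, 5], [534, -157, 3]]
240 [[552, -171, 3], [552, -165, 4], [552, -158, 4]]
260 [[570, -172, 4], [570, -166, 4], [571, -159, 3]]
280 [[591, -174, 3], [590, -167, 4], [591, -160, 3]]
300 [[611, -175, 2], [612, -168, 2], [527, -160, 125]]
320 [[634, -176, 1], [634, -169, 1], [532, -160, 133]]
340 [[543, -169, 133], [655, -170, 2], [543, -161, 133]]
360 [[554, -169, 134], [563, -166, 124], [681, -164, 1]]
380 [[703, -181, 2], [567, -166, 133], [703, -165, 3]]
0 0
```

Depth shows the forceps level, with their upper side at 134 mm, spanning x 0.443 to 0.568. I lower them into the tray.

```bash
python3 -m handwheel '[{"jaw":5,"delta_pos":[0,0,30],"turn":0},{"jaw":5,"delta_pos":[0,0,35],"turn":0},{"jaw":5,"delta_pos":[0,0,30],"turn":0},{"jaw":5,"delta_pos":[0,0,16],"turn":0},{"jaw":5,"delta_pos":[0,0,6],"turn":0},{"jaw":5,"delta_pos":[0,0,2],"turn":0},{"jaw":5,"delta_pos":[0,0,0],"turn":0},{"jaw":5,"delta_pos":[0,0,0],"turn":0}]'
```

```text
clock: 13.25
eef_pos: [0.5091, -0.164, 0.0244]
ee_rot: [-3.141, 0.002, 3.09]
contact_force: [-0.3, 0.4, -0.5]
gripper_width: 0.0118
grip_force: 58.8
```

```bash
python3 -m handwheel '[{"jaw":5,"delta_pos":[0,0,2],"turn":0},{"jaw":5,"delta_pos":[0,0,1],"turn":0},{"jaw":5,"delta_pos":[0,0,0],"turn":0}]'
```

```text
clock: 13.55
eef_pos: [0.5084, -0.164, 0.0205]
ee_rot: [-3.141, 0.001, 3.089]
contact_force: [0.9, 0.3, 0.7]
gripper_width: 0.0116
grip_force: 58.8
```

```bash
python3 -m handwheel '[{"jaw":5,"delta_pos":[0,0,0.5],"turn":0},{"jaw":20,"delta_pos":[0,0,0],"turn":0},{"jaw":26,"delta_pos":[0,0,0],"turn":0},{"jaw":30,"delta_pos":[0,0,0],"turn":0},{"jaw":30,"delta_pos":[0,0,0],"turn":0},{"jaw":30,"delta_pos":[0,0,-15],"turn":0},{"jaw":30,"delta_pos":[0,0,-35],"turn":0},{"jaw":40,"delta_pos":[0,0,-40],"turn":0},{"jaw":60,"delta_pos":[0,0,-45],"turn":0},{"jaw":75,"delta_pos":[0,0,-45],"turn":0},{"jaw":75,"delta_pos":[0,0,-15],"turn":0},{"jaw":75,"delta_pos":[0,0,0],"turn":0}]'
python3 - <<'E'
from h import *
v=snap("wrist","w6.npz");P=cloud(v);t=snap("top","top6.npz")
m=(v['d']>0)&(abs(P[...,0]-.508)<.08)&(abs(P[...,1]+.164)<.037)&(P[...,2]<.017)&(P[...,2]>.008)
n,l,s,c=cv2.connectedComponentsWithStats(m.astype(np.uint8));k=1+s[1:,4].argmax();q=P[l==k]
print(s[k],rect(q),np.median(q[:,2]))
g=t['im'];cv2.imwrite('pics/top6.png',cv2.resize(g[165:255,165:425],None,fx=3,fy=3,interpolation=cv2.INTER_CUBIC))
go([.602,.098,.23],1.51)
E
```

```text
clock: 14.75
eef_pos: [0.51, -0.1646, 0.2178]
ee_rot: [-3.139, 0.006, 3.089]
contact_force: [0.5, -0.0, 0.2]
gripper_width: 0.0753
grip_force: 0.0
[311 100  14 125 653] [ 507.9 -163.5  123.9   13.    -2.9] 0.01251182971358128
clock 14.85 eef [ 0.5079 -0.1637  0.2142] yaw 3.089 w 0.07529517851466962 q6 -0.4 -> delta mm [-80.2 266.3 -15.7] turn deg -89.5
```

View pics/top6.png

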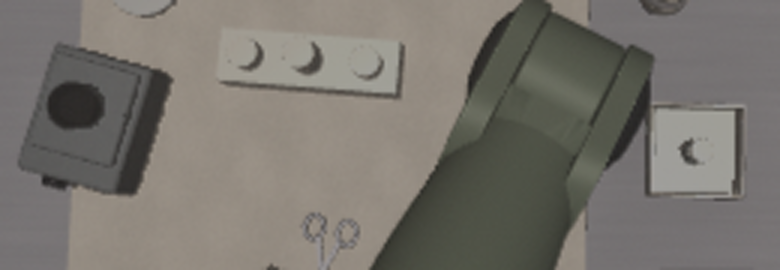

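The forceps lie centred in the tray (measured (0.508, -0.1635), top at 12.5 mm), and the vial stands in the box at crop (698,150). Now the long tube.

```bash
python3 -m handwheel '[{"jaw":75,"delta_pos":[-8,26,-15],"turn":0},{"jaw":75,"delta_pos":[-8,30,0],"turn":0},{"jaw":75,"delta_pos":[-8,30,0],"turn":0},{"jaw":75,"delta_pos":[-8,30,0],"turn":0},{"jaw":75,"delta_pos":[-8,30,0],"turn":0},{"jaw":75,"delta_pos":[-8,30,0],"turn":0},{"jaw":75,"delta_pos":[-8,30,0],"turn":0},{"jaw":75,"delta_pos":[-8,30,0],"turn":0},{"jaw":75,"delta_pos":[-8,30,0],"turn":0},{"jaw":75,"delta_pos":[-8,0,0],"turn":0}]'
python3 -m handwheel '[{"jaw":75,"delta_pos":[0,0,0],"turn":-8.2},{"jaw":75,"delta_pos":[0,0,0],"turn":-8.2},{"jaw":75,"delta_pos":[0,0,0],"turn":-8.2},{"jaw":75,"delta_pos":[0,0,0],"turn":-8.2},{"jaw":75,"delta_pos":[0,0,0],"turn":-8.2},{"jaw":75,"delta_pos":[0,0,0],"turn":-8.2},{"jaw":75,"delta_pos":[0,0,0],"turn":-8.2},{"jaw":75,"delta_pos":[0,0,0],"turn":-8.2},{"jaw":75,"delta_pos":[0,0,0],"turn":-8.2},{"jaw":75,"delta_pos":[0,0,0],"turn":-8.2},{"jaw":75,"delta_pos":[0,0,0],"turn":-7.5},{"jaw":75,"delta_pos":[0,0,0],"turn":0}]'
python3 - <<'E'
from h import *
v=snap("wrist","w7.npz");P=cloud(v);cv2.imwrite('pics/w7.png',v['im'])
m=(v['d']>0)&(abs(P[...,0]-.602)<.04)&(abs(P[...,1]-.098)<.04)&(P[...,2]<.135)&(P[...,2]>.118)
q=P[m]; print(len(q),rect(q),np.median(q[:,2]))
go([.602,.097,.111],1.51)
E
```

```text
clock: 15.85
eef_pos: [0.601, 0.101, 0.2271]
ee_rot: [3.141, -0.004, 3.094]
contact_force: [0.0, -0.8, -0.3]
gripper_width: 0.0747
grip_force: 0.0
clock: 17.05
eef_pos: [0.6012, 0.0967, 0.2278]
ee_rot: [3.138, -0.001, -1.633]
contact_force: [0.4, 0.1, -0.0]
gripper_width: 0.0749
grip_force: 0.0
1869 [602.1  99.5  34.4  34.3 -54. ] 0.12538363911914202
clock 17.1 eef [0.6013 0.0969 0.2281] yaw -1.635 w 0.07520906147057789 q6 -1.47 -> delta mm [ -0.2  -1.  117.1] turn deg -0.2
```

View pics/w7.png

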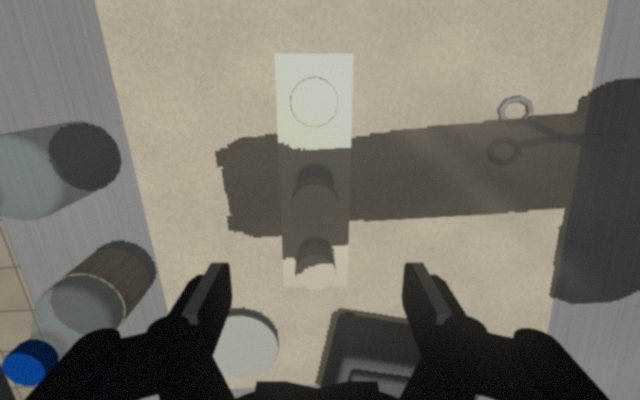

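The three caps are at (314,100), (316,180) and (316,255). The middle one tops out at 125 mm, so it is the long tube. I descend and grip its cap.

```bash
python3 -m handwheel '[{"jaw":70,"delta_pos":[-1,-1,30],"turn":0},{"jaw":65,"delta_pos":[0,0,35],"turn":0},{"jaw":60,"delta_pos":[0,0,35],"turn":0},{"jaw":60,"delta_pos":[0,0,17],"turn":0},{"jaw":60,"delta_pos":[0,0,0],"turn":0},{"jaw":30,"delta_pos":[0,0,0],"turn":0},{"jaw":20,"delta_pos":[0,0,0],"turn":0},{"jaw":20,"delta_pos":[0,0,0],"turn":0},{"jaw":20,"delta_pos":[0,0,0],"turn":0},{"jaw":20,"delta_pos":[0,0,0],"turn":0},{"jaw":20,"delta_pos":[0,0,0],"turn":0}]'
```

```text
clock: 18.2
eef_pos: [0.6041, 0.0986, 0.1141]
ee_rot: [-3.139, 0.0, -1.632]
contact_force: [-0.7, -0.9, 6.2]
gripper_width: 0.0331
grip_force: 59.9
```

```bash
python3 -m handwheel '[{"jaw":20,"delta_pos":[0,0,-15],"turn":0},{"jaw":20,"delta_pos":[0,0,-20],"turn":0},{"jaw":20,"delta_pos":[0,0,-20],"turn":0},{"jaw":20,"delta_pos":[0,0,-25],"turn":0},{"jaw":20,"delta_pos":[0,0,-25],"turn":0},{"jaw":20,"delta_pos":[0,0,-25],"turn":0},{"jaw":20,"delta_pos":[0,0,-25],"turn":0},{"jaw":20,"delta_pos":[0,0,0],"turn":0},{"jaw":20,"delta_pos":[0,0,0],"turn":0}]'
python3 - <<'E'
from h import *
v=snap("wrist","w8.npz");P=cloud(v);s=snap("scene","s8.npz");Q=cloud(s)
go([.539,.345,.27],-1.63)
q=Q[(s['d']>0)&(abs(Q[...,0]-.604)<.03)&(abs(Q[...,1]-.098)<.03)&(Q[...,2]>.13)&(Q[...,2]<.25)]
print('tube pts',len(q))
for a in np.arange(.13,.25,.015):
    r=q[(q[:,2]>=a)&(q[:,2]<a+.015)]; print(round(a,3),len(r),r.mean(0).round(4) if len(r) else '')
print('lowest',np.percentile(q[:,2],[0.5,2]))
E
```

```text
clock: 19.1
eef_pos: [0.6031, 0.0986, 0.2677]
ee_rot: [-3.141, 0.0, -1.632]
contact_force: [-0.9, -0.3, -1.7]
gripper_width: 0.0332
grip_force: 59.9
clock 19.2 eef [0.6023 0.0985 0.2662] yaw -1.632 w 0.033145461215941766 q6 -1.47 -> delta mm [-242.1   78.2   -3.6] turn deg -0.1
tube pts 238
0.13 0 
0.145 0 
0.16 17 [0.6065 0.0911 0.1686]
0.175 42 [0.6076 0.0882 0.1831]
0.19 41 [0.608  0.0887 0.1976]
0.205 47 [0.6075 0.089  0.2122]
0.22 47 [0.6062 0.0886 0.2272]
0.235 44 [0.6066 0.0884 0.2414]
lowest [0.16220727 0.16479293]
```

The tube is lifted and upright, with its foot at about 0.163 m. Now to the cup.

```bash
python3 -m handwheel '[{"jaw":20,"delta_pos":[-20,6,0],"turn":0},{"jaw":20,"delta_pos":[-26,9,0],"turn":0},{"jaw":20,"delta_pos":[-28,9,0],"turn":0},{"jaw":20,"delta_pos":[-28,9,0],"turn":0},{"jaw":20,"delta_pos":[-28,9,0],"turn":0},{"jaw":20,"delta_pos":[-28,9,0],"turn":0},{"jaw":20,"delta_pos":[-28,9,0],"turn":0},{"jaw":20,"delta_pos":[-28,9,0],"turn":0},{"jaw":20,"delta_pos":[-18,6,0],"turn":0},{"jaw":20,"delta_pos":[-10,3,0],"turn":0},{"jaw":20,"delta_pos":[0,0,0],"turn":0},{"jaw":20,"delta_pos":[0,0,0],"turn":0}]'
python3 - <<'E'
from h import *
go([.539,.345,.27],-1.63)
v=snap("wrist","w9.npz");s=snap("scene","s9.npz")
for n,w in(("w",v),("s",s)):
    P=cloud(w)
    for k,(lo,hi) in dict(rim=(.118,.134),tube=(.163,.24)).items():
        q=P[(w['d']>0)&(abs(P[...,0]-.539)<.035)&(abs(P[...,1]-.345)<.035)&(P[...,2]>lo)&(P[...,2]<hi)]
        print(n,k,len(q),rect(q) if len(q)>4 else '',np.percentile(q[:,2],[1,50,98]).round(4) if len(q) else '')
cv2.imwrite('pics/s9.png',cv2.resize(s['im'][60:210,340:520],None,fx=3,fy=3,interpolation=cv2.INTER_CUBIC))
E
```

```text
clock: 20.4
eef_pos: [0.5402, 0.344, 0.2674]
ee_rot: [3.141, -0.001, -1.632]
contact_force: [1.0, -0.6, -0.7]
gripper_width: 0.0331
grip_force: 59.9
clock 20.4 eef [0.5402 0.344  0.2674] yaw -1.632 w 0.03310177930176377 q6 -1.06 -> delta mm [-0.9  1.2 -2.6] turn deg -0.1
w rim 1171 [536.7 343.1  52.2  44.4  -7.4] [0.1181 0.1299 0.1315]
w tube 1839 [538.7 337.7  29.5  13.8  -0.7] [0.1799 0.2165 0.2391]
s rim 90 [539.5 343.   58.1  48.8 -55.1] [0.1184 0.1249 0.1305]
s tube 172 [540.9 335.4  31.9  22.8  12.6] [0.165  0.2066 0.238 ]
```

View pics/s9.png

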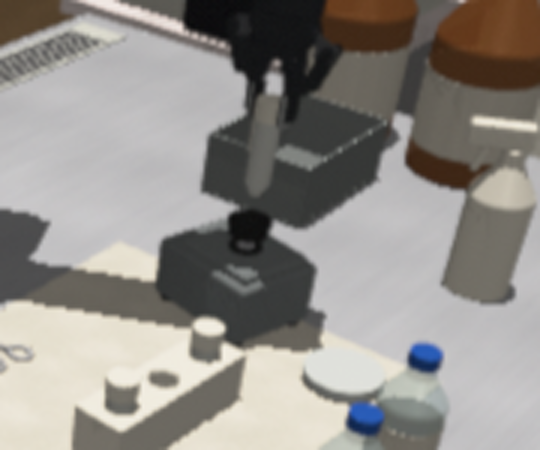

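The tube hangs upright over the cup, at crop (262,150) with the cup at (248,230), and the axes match within about 2 mm. I lower it.

```bash
python3 -m handwheel '[{"jaw":20,"delta_pos":[0,0,15],"turn":0},{"jaw":20,"delta_pos":[0,0,15],"turn":0},{"jaw":20,"delta_pos":[0,0,8],"turn":0},{"jaw":20,"delta_pos":[0,0,4],"turn":0},{"jaw":20,"delta_pos":[0,0,0],"turn":0},{"jaw":20,"delta_pos":[0,0,0],"turn":0}]'
python3 -m handwheel '[{"jaw":20,"delta_pos":[0,0,2],"turn":0},{"jaw":20,"delta_pos":[0,0,2],"turn":0},{"jaw":20,"delta_pos":[0,0,0],"turn":0},{"jaw":20,"delta_pos":[0,0,0],"turn":0}]'
```

```text
clock: 21.1
eef_pos: [0.5404, 0.3448, 0.2264]
ee_rot: [-3.141, 0.0, -1.632]
contact_force: [-0.0, -0.2, -0.9]
gripper_width: 0.0334
grip_force: 59.9
clock: 21.5
eef_pos: [0.5399, 0.3449, 0.2218]
ee_rot: [3.142, 0.0, -1.632]
contact_force: [-0.8, -0.2, 0.1]
gripper_width: 0.0331
grip_force: 59.9
```

```bash
python3 -m handwheel '[{"jaw":20,"delta_pos":[0,0,1.5],"turn":0},{"jaw":20,"delta_pos":[0,0,1.5],"turn":0},{"jaw":20,"delta_pos":[0,0,0],"turn":0},{"jaw":20,"delta_pos":[0,0,0],"turn":0}]'
python3 -m handwheel '[{"jaw":20,"delta_pos":[0,0,1.5],"turn":0},{"jaw":20,"delta_pos":[0,0,1.5],"turn":0},{"jaw":20,"delta_pos":[0,0,0],"turn":0},{"jaw":20,"delta_pos":[0,0,0],"turn":0}]'
```

```text
clock: 21.9
eef_pos: [0.5402, 0.345, 0.2193]
ee_rot: [-3.141, 0.001, -1.632]
contact_force: [-0.3, -0.6, 3.4]
gripper_width: 0.0331
grip_force: 60.3
clock: 22.3
eef_pos: [0.5402, 0.3451, 0.2163]
ee_rot: [-3.141, 0.001, -1.632]
contact_force: [-1.1, -0.3, 5.7]
gripper_width: 0.0331
grip_force: 60.5
```

```bash
python3 -m handwheel '[{"jaw":20,"delta_pos":[0,0,1.5],"turn":0},{"jaw":20,"delta_pos":[0,0,1.5],"turn":0},{"jaw":20,"delta_pos":[0,0,0],"turn":0},{"jaw":20,"delta_pos":[0,0,0],"turn":0},{"jaw":20,"delta_pos":[0,0,0],"turn":0},{"jaw":20,"delta_pos":[0,0,0],"turn":0}]'
python3 - <<'E'
from h import *
from rig import robot
v=snap("wrist","w10.npz");P=cloud(v)
q=P[(v['d']>0)&(abs(P[...,0]-.537)<.03)&(abs(P[...,1]-.345)<.03)&(P[...,2]>.11)&(P[...,2]<.134)]
print(len(q),np.percentile(q[:,2],[50,90,98]).round(4))
for i in range(4): snap("top","x.npz"); s=robot.get_state();print(s['eef_pos'].round(4) if hasattr(s['eef_pos'],'round') else s['eef_pos'],np.round(s['contact_force'],1))
cv2.imwrite('pics/s10.png',v['im'])
E
```

```text
clock: 22.9
eef_pos: [0.5403, 0.3451, 0.2138]
ee_rot: [-3.14, 0.001, -1.632]
contact_force: [-1.4, 0.3, 6.8]
gripper_width: 0.0335
grip_force: 60.7
2169 [0.1233 0.1251 0.1321]
[0.5402 0.3451 0.2138] [-2.2 -0.3  7.3]
[0.5403 0.3452 0.2138] [-0.8  0.3  8.6]
[0.5403 0.3452 0.2137] [-1.2 -0.3  7.7]
[0.5403 0.3451 0.2138] [-1.6  0.6  8.6]
```

View pics/s10.png

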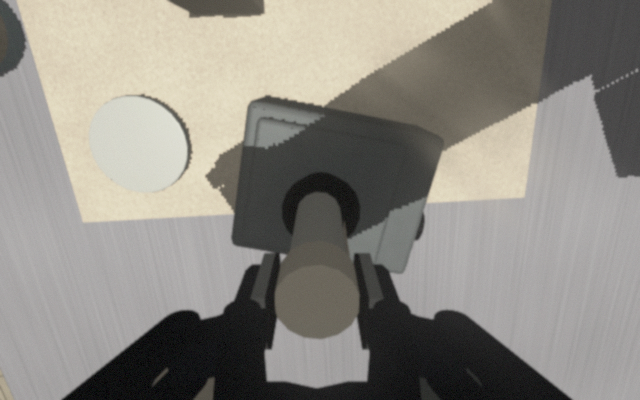

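The tube stands in the cup at (320,205). The rim dropped from 130 to about 124.5 mm and the force is about 8 N, so the cup is roughly half-way down.

```bash
python3 -c "
from rig import workorder
print(workorder.finish_job())"
```

```text
the job is handed in; nothing more can be done
None
```

I handed the job in at about 23 s on the robot's clock, but it gave back no verdict: the vial stands in the white box, the forceps lie flat in the tray, and the gripped, upright long tube holds the cup about 5 mm down at about 8 N.

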